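# Sweep the plate clean, then hold the loupe at the focus mark

### The job

With the scraper block, push the three copper chips off the inspection stand's plate into its grey chip tray, then stand the scraper back upright on the desk. Then pick up the loupe by its handle and hold it level and still with its lens centred over the brass insert in the plate, at the height of the red collar on the post, and finish while still holding it there. Keep the fingers and the loupe off the chips and the loupe off the stand, and leave the red collar and everything else where they are.

Things in the scene. Friction and masses are not known exactly. Their poses are not given: they have to be found in the camera images.
- stand: inspection stand, fixed to the desk. Origin on the desk under the plate's centre; z up, y to the robot's left give or take 0.35 rad. Aluminium plate 100 (x) x 120 (y) mm, top 24 mm above the desk, on a black foot 110 x 120 x 10. A steel post, 10 mm diameter, stands at x = +85, y = 0 (far side), its top 128 mm above the desk; it carries the red collar
- tray (a point): centre of the floor of the open grey chip tray, which lies against the plate's -y side (robot's right) and is part of the stand: stand y = -60 to -115, x = -65 to +65 mm, floor 5 mm and rim 14 mm above the desk
- insert (a point): centre of the brass insert (16 mm disc flush in the plate), at the plate's centre on its top face, 24 mm above the desk
- focus_mark (a point): centre of the red collar on the post (22 mm diameter, 8 mm high, a 7 mm pointer towards the plate); its height, 78 to 113 mm above the desk, marks where the middle of the lens must be held. It slides stiffly (3 N): do not knock it
- scraper: scraper block standing on the desk: blue base 26 (x) x 100 (y) x 24 mm high with a light wooden grip 20 (x) x 64 (y) on top, total height 56; 0.09 to 0.16 kg. Origin at the centre of its underside, z up; it pushes with its long sides (+x or -x face). Grip it from above across x
- scraper_grip (a point): grip point, in the middle of the wooden grip, 42 mm above the scraper's underside
- loupe: black reading loupe lying flat on the desk, 174 mm long; 0.08 to 0.15 kg. Origin on its underside at mid-length, x towards the lens, z up. Handle 18 mm wide (y) x 26 mm high from x = -85 to +19; ring 68 mm outside diameter, 14 mm thick, centred at x = +55, with a glass lens
- loupe_grip (a point): grip point on the handle, at x = -35, 20 mm above the loupe's underside; close across the loupe's y
- lens (a point): middle of the lens, 90 mm from the grip point along the loupe's x, 7 mm above the loupe's underside
- chip_a: copper chip, a loose L-shaped offcut 15x9 mm and 9 mm high lying on the plate; origin at the centre of its underside
- chip_b: copper chip, a loose L-shaped offcut 15x9 mm and 9 mm high lying on the plate; origin at the centre of its underside
- chip_c: copper chip, a loose L-shaped offcut 15x9 mm and 9 mm high lying on the plate; origin at the centre of its underside
- cream_jar: white and pink round jar, 52 across, 60 high mm, a bystander to leave alone, loose; origin under its middle
- test_board: green circuit board, 52x78 mm, a bystander to leave alone, loose; origin under its middle
Things that resemble listed ones, but are neither listed nor needed, are in the scene too. Several things have the shape of the scraper; the one meant has the colours described above.

How it is judged:
On the way, in this order (a step that is already met when the one before it is completed fails the run):
1. all three chips swept into the chip tray (y of chip_a in the frame of stand between -0.116 and -0.058 m and x of chip_a in the frame of stand between -0.065 and 0.065 m and z of each of chip_a, chip_b, chip_c in the frame of stand below 0.0225 m and y of chip_b in the frame of stand between -0.116 and -0.058 m and x of chip_b in the frame of stand between -0.065 and 0.065 m and y of chip_c in the frame of stand between -0.116 and -0.058 m and x of chip_c in the frame of stand between -0.065 and 0.065 m), for 0.2 s.
2. scraper standing on the desk, let go (height (world z) of scraper below 0.0042 m and angle between scraper's own z axis and vertical below 0.1 rad and linear speed of scraper below 0.02 m/s and contact force between the fingers and scraper below 0.3 N), for 0.2 s.
3. loupe held level at the focus mark over the insert (horizontal distance between lens and insert below 0.01 m and z of lens in the frame of focus_mark between -0.007 and 0.007 m and angle between loupe's own z axis and vertical below 0.1 rad and contact force between the fingers and loupe above 1 N and linear speed of loupe below 0.02 m/s and contact force between loupe and stand below 0.2 N and contact force between loupe and scraper below 0.2 N), for 0.3 s.
At the end, for the whole second after the job is handed in: Chips lie in the tray; the scraper stands upright on the desk, let go; the fingers hold the loupe still, level within 0.1 rad, lens within 10 mm of the insert seen from above and within 7 mm of the red collar's height, touching neither stand nor scraper (all of step 1 and all of step 2 and all of step 3); the arm keeps its last pose, push and grip.
It fails at once if fingers or loupe touch a chip (contact force between any of the fingers, loupe and chip_a above 0.5 N or contact force between any of the fingers, loupe and chip_b above 0.5 N or contact force between any of the fingers, loupe and chip_c above 0.5 N).
It fails at once if the loupe knocks the stand (contact force between loupe and stand above 1 N).
It fails at once if the red collar is shifted by more than 4 mm (distance of focus_mark from where it was at the start of the episode above 0.004 m).
It fails at once if a bystander is moved by more than 20 mm (distance of any of cream_jar, test_board from where it was at the start of the episode above 0.02 m).
It also fails if it takes over 64 s, if anything falls off the work surface, if the arm or the gripper's body presses on something with over 40 N, if the wrist force passes 120 N, or if a joint passes its speed limit or range.

### The arm

A 6-joint arm with a two-finger parallel gripper is mounted at the origin on a cart in front of the work surface, level with it; the furniture and walls round the work are solid. World frame = base frame: x ahead of the robot, y to its left, z up, the work surface at z = 0. Lengths are in m, angles in rad, forces in N, time in s.
With the tool pointing down it reaches from about 0.325 to 0.775 m from the base axis. Payload 5.5 kg.
Tool frame: the origin (TCP) lies between the finger pads; the fingertips stand 8 mm ahead of it and the grasp point (between the pads) lies 11 mm behind it (tcp_to_tips is the distance from the TCP to the fingertips, in m); z points along the fingers, y is the line along which they close (so a half turn about z gives the same grasp; the last joint's range is limited). The gripper opens to 88 mm and grips with 3 to 60 N. Pads are 20 mm wide; open, the fingers measure 115 mm over their backs; the gripper's body (75 mm by 178 mm) begins 61 mm behind the grasp point.
Start: joints at [-1.224, 0.091, 1.231, -0, 1.82, -0.057], TCP at [0.236, -0.552, 0.231] pointing down, gripper open.
Joint ranges: [-2.87, 2.87], [-0.86, 2.18], [0.17, 2.46], [-1.51, 4.65], [0.06, 2.69], [-2.65, 2.65]. Speed limits (rad/s): [2.57, 2.57, 3.01, 3.14, 3.14, 3.14].

### API

Orientations are given as a unit quaternion [w, x, y, z].
In Python, from bench import * gives the robot as it stands. Calls block until the motion is done:
- move_to(position, orientation): joint-space move of the TCP to a pose.
- move_l(position, speed=0.15, orientation=None): straight line of the TCP; orientation=None keeps the orientation; speed is the mean speed in m/s.
- movej(angles): joint-space move.
- gripper_open() and close(): open the fingers fully, or close them until they stop; the grip force is fixed at half the most.
- hold(seconds).
- inverse_kinematics(position, orientation): joint angles nearest the present ones, or None.
- state(): the state.
- get_image(name): name is "scene" or "top" or "wrist"; returns a dict with "frame" (400x640x3 uint8, blue, green, red), "depth" (400x640 float32, m along the optical axis (not along the pixel's ray), 0 where there is no reading), "camera_matrix" (3x3 intrinsics, pixels), "k1" (the pictures are not rectified: a ray, as slopes to the right and down, at radius r is drawn at 1 + k1 r^2 times it, then the intrinsics apply), "view" (4x4, takes a point from world to camera coordinates). Camera axes: x right, y up, looking along -z (the intrinsics and any distortion apply to the point x, -y, -z); pixel columns grow to the right and rows downward; lengths in m; the calibration is good to about 2 mm. A picture is of the moment at which its call begins.
A pose or a line that the arm cannot do raises IKError and nothing moves.
- job_done(): hands the job in; it is judged then, once.
The state is a dict: "time": time; "joint_pos": joint angles; "dq": joint speeds; "joint_torque": joint torques, N m; "ee_pos": TCP position; "ee_rot": TCP orientation; "ft_force": force on the tool from outside, world axes, zero at the start; "moment": the same for the moment, N m; "finger_gap": finger opening in m; "finger_force": force on a finger pad.
Only numpy, scipy, OpenCV 4.12 (cv2) and the standard library are available. Lean on these libraries where they do the work, as an engineer would, in place of code of your own. Each camera call takes 0.05 s, during which the arm holds its last target. There are 200 camera calls.

## Working session

There is one attempt and no reset: what is moved stays moved. The work goes in short steps, each a Python script; the robot and the scene stay as the last script left them, time stands still between calls to the robot, and variables do not carry over. Pictures are saved under pics/ and viewed, at most 10 in all, crops included, and the job is handed in when it is done.

```bash
ls; mkdir -p pics; cat > h.py <<'E'
from bench import *
import numpy as np, cv2
def grab(n):
    im=get_image(n); np.savez('pics/%s.npz'%n,**{k:np.array(v) for k,v in im.items()}); return im
def load(n): return dict(np.load('pics/%s.npz'%n))
def ray(im,uv):
    K=np.array(im['camera_matrix']);k1=float(im['k1']);V=np.array(im['view'])
    p=cv2.undistortPoints(np.array(uv,float).reshape(-1,1,2),K,np.array([k1,0,0,0,0])).reshape(-1,2)
    d=np.c_[p[:,0],-p[:,1],-np.ones(len(p))]
    R=V[:3,:3]; return -R.T@V[:3,3], d@R
def onz(im,uv,z):
    c,d=ray(im,uv); return c+d*((z-c[2])/d[:,2])[:,None]
def dpts(im,uv):
    c,d=ray(im,uv); uv=np.array(uv).reshape(-1,2).astype(int)
    return c+d*np.array(im['depth'])[uv[:,1],uv[:,0]][:,None]
def proj(im,P):
    V=np.array(im['view']);p=np.atleast_2d(P)@V[:3,:3].T+V[:3,3]
    p=np.c_[p[:,0],-p[:,1],-p[:,2]]
    return cv2.projectPoints(p,np.zeros(3),np.zeros(3),np.array(im['camera_matrix']),np.array([float(im['k1']),0,0,0,0]))[0].reshape(-1,2)
E
python3 - <<'E'
from h import *
for n in('top','scene'):
    im=grab(n); cv2.imwrite('pics/%s0.png'%n,im['frame']); print(n,im['k1'],im['camera_matrix'][0][0],ray(im,[[320,200]]))
print(state())
E
```

```text
pics
top -0.10598207640301283 417.5331580694593 (array([ 0.34087477, -0.01069859,  1.42109575]), array([[ 0.14143317,  0.03257829, -0.98943944]]))
scene -0.059662883643612045 420.9405243818339 (array([-0.440201  , -1.12055442,  0.913463  ]), array([[ 0.57610478,  0.65568438, -0.48816515]]))
{'time': 0.1, 'joint_pos': array([-1.22370415e+00,  9.18031019e-02,  1.23170814e+00, -1.16565710e-05,
        1.81976161e+00, -5.66680112e-02]), 'dq': array([ 0.00019061, -0.0019195 , -0.00117427, -0.00082887, -0.0016247 ,
        0.0008137 ]), 'joint_torque': array([ 3.01945249e-03, -4.47854948e+01, -4.07570994e+01,  7.00970669e-02,
        2.84054142e-02, -1.22460056e-04]), 'ee_pos': array([ 0.2356641 , -0.55153943,  0.22964059]), 'ee_rot': array([-8.30443114e-04,  9.79691270e-01,  2.00510124e-01, -1.27155085e-04]), 'ft_force': array([0.53351865, 0.07673648, 1.43638947]), 'moment': array([-0.03132758,  0.04696389, -0.02936926]), 'finger_force': 0.0, 'finger_gap': 0.08790263778515424}
```

View pics/top0.png

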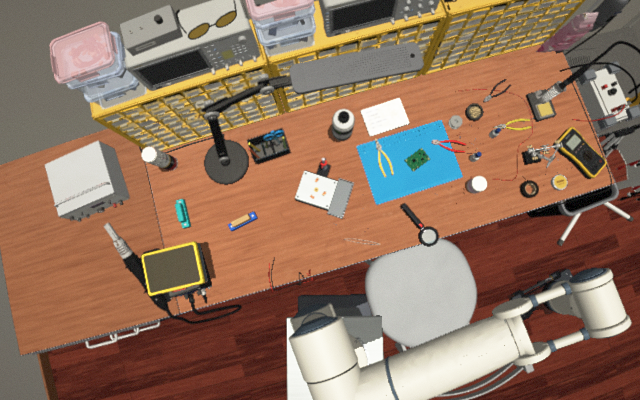

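View pics/scene0.png

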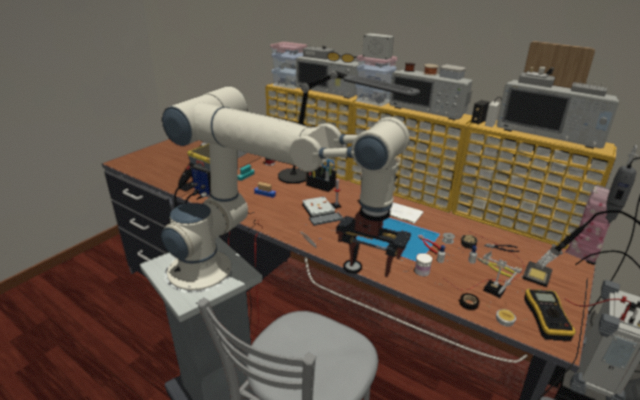

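The top view shows the stand plate at (318,190), with its tray on the right at (340,198) and the post and collar at (323,165). The loupe handle is at (412,215) and its lens at (428,236).

Candidates for the scraper:
- Blue base with light wooden grip at (242,220). This fits the description.
- Teal block at (183,213). This is a decoy.

Lens-like rings at (529,188) and (560,183) are not loupes. The jar is at (478,184) and the board at (416,160).

Next I'll move the wrist camera over each of these.

```bash
python3 - <<'E'
from h import *
im=load('top')
for n,uv in dict(scr=(242,220),teal=(183,213),plate=(318,190),tray=(340,198),post=(323,168),hand=(408,211),lens=(428,236),jar=(478,184),board=(416,160),lamp=(226,165),arm=(345,80),bottle=(343,122)).items():
    print(n,onz(im,[uv],0.02)[0].round(3), dpts(im,[uv])[0].round(3))
w=get_image('wrist'); T=state()
from scipy.spatial.transform import Rotation as R
q=T['ee_rot'];Rt=R.from_quat(np.r_[q[1:],q[0]]).as_matrix()
V=np.array(w['view']);c=-V[:3,:3].T@V[:3,3]
print('cam in tool',Rt.T@(c-T['ee_pos']),'look',Rt.T@(-V[2,:3]),w['camera_matrix'],w['k1'])
E
```

```text
scr [0.479 0.302 0.02 ] [0.475 0.294 0.058]
teal [0.507 0.509 0.02 ] [0.504 0.499 0.047]
plate [0.576 0.042 0.02 ] [0.575 0.041 0.024]
tray [ 0.546 -0.033  0.02 ] [ 0.548 -0.033  0.009]
post [0.652 0.023 0.02 ] [0.653 0.023 0.015]
hand [ 0.496 -0.261  0.02 ] [ 0.496 -0.26   0.027]
lens [ 0.411 -0.324  0.02 ] [ 0.411 -0.327  0.006]
jar [ 0.583 -0.507  0.02 ] [ 0.576 -0.492  0.061]
board [ 0.672 -0.297  0.02 ] [ 0.677 -0.301 -0.   ]
lamp [0.672 0.36  0.02 ] [0.67  0.358 0.03 ]
arm [ 0.971 -0.062  0.02 ] [ 0.741 -0.043  0.532]
bottle [ 0.814 -0.05   0.02 ] [ 0.758 -0.045  0.187]
cam in tool [ 0.07791526 -0.00034452 -0.15489681] look [-2.84088391e-01 -6.45318072e-04  9.58797877e-01] [[346.87858113   0.         316.78846494]
 [  0.         346.87858113 196.52951396]
 [  0.           0.           1.        ]] -0.005156344271371992
```

```bash
cat >> h.py <<'E'
def dn(a): return [0,np.cos(a/2),np.sin(a/2),0]
def save(n,tag):
    im=get_image(n); np.savez('pics/%s.npz'%tag,**{k:np.array(v) for k,v in im.items()}); cv2.imwrite('pics/%s.png'%tag,im['frame']); return im
E
python3 - <<'E'
from h import *
P={'l1':(.46,-.26,.26),'l2':(.40,-.26,.26),'p1':(.54,.0,.27),'p2':(.48,.03,.27),'s1':(.47,.26,.26),'s2':(.43,.30,.26)}
for k,p in P.items():
    try: move_to(p,dn(0.0)); hold(.25); save('wrist',k); print(k,state()['ee_pos'].round(3),state()['time'])
    except Exception as e: print(k,repr(e))
ims=[cv2.resize(cv2.imread('pics/%s.png'%k),(400,250)) for k in('l1','p1','s1','p2')]
cv2.imwrite('pics/m1.png',np.vstack([np.hstack(ims[:2]),np.hstack(ims[2:])]))
E
```

```text
l1 [ 0.46  -0.261  0.26 ] 1.8333
l2 [ 0.401 -0.26   0.26 ] 2.4833
p1 [ 0.54  -0.001  0.27 ] 3.9167
p2 [0.48  0.03  0.269] 4.5917
s1 [0.47  0.259 0.26 ] 5.8083
s2 [0.431 0.299 0.26 ] 6.45
```

View pics/m1.png

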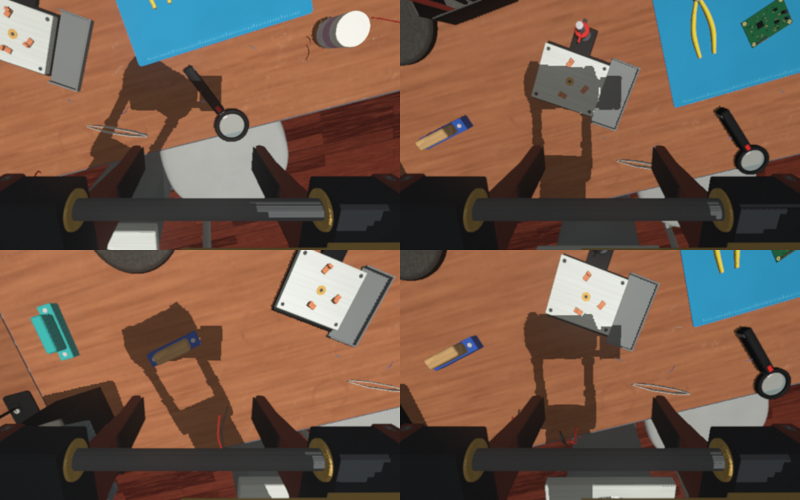

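Stand, chips, insert and red collar are all visible (p1: collar (580,25), insert (570,82) in the montage). The scraper with blue base and wooden grip is in p1/p2 at (445,130), the teal decoy in s1 at (55,330), and the loupe in p1 at (738,140). Now measuring with masks and depth over several views.

```bash
cat > meas.py <<'E'
from h import *
def cloud(im,step=1):
    v,u=np.mgrid[0:260:step,0:640:step]; uv=np.c_[u.ravel(),v.ravel()]
    P=dpts(im,uv); ok=im['depth'][uv[:,1],uv[:,0]]>0.05
    hsv=cv2.cvtColor(im['frame'],cv2.COLOR_BGR2HSV)[uv[:,1],uv[:,0]]
    return P[ok],hsv[ok],uv[ok]
def rect(P,near,r,zl,zh,extra=None):
    m=(np.hypot(*(P[:,:2]-near).T)<r)&(P[:,2]>zl)&(P[:,2]<zh)
    if extra is not None:m&=extra
    if m.sum()<20:return None
    q=P[m]; (c,s,a)=cv2.minAreaRect((q[:,:2]*1000).astype(np.float32))
    if s[0]<s[1]: s=s[::-1];a+=90
    return np.round(c,1),np.round(s,1),round((a+90)%180-90,1),'z',np.percentile(q[:,2],[5,50,95]).round(4),m.sum()
E
python3 - <<'E'
from meas import *
for k in('l1','l2','p1','p2','s1','s2'):
    im=load(k);P,h,uv=cloud(im)
    near=lambda c,r:np.hypot(*(P[:,:2]-c).T)<r
    d=near((.5,.15),.3)
    tab=near((.5,.18),.06); print(k,'desk z',np.median(P[tab,2]).round(4) if tab.any() else None)
    print(' plate',rect(P,(.576,.042),.1,.019,.03))
    print(' chips+',[ (np.round(c,1)) for c in [0]][:0])
    print(' tray floor',rect(P,(.546,-.035),.1,.003,.0085,near((.546,-.035),.07)))
    print(' grip',rect(P,(.478,.298),.09,.045,.065), ' base',rect(P,(.478,.298),.09,.015,.03))
    print(' handle',rect(P,(.48,-.27),.09,.018,.035), 'ring',rect(P,(.41,-.325),.06,.008,.02))
    rm=((h[:,0]<6)|(h[:,0]>174))&(h[:,1]>170)&(h[:,2]>60)&near((.65,.02),.1)&(P[:,2]>.05)
    if rm.sum()>5: print(' red z',np.percentile(P[rm,2],[2,50,98]).round(4),P[rm].mean(0).round(4),uv[rm].mean(0),rm.sum())
    cm=(h[:,0]>5)&(h[:,0]<20)&(h[:,1]>110)&near((.576,.042),.06)&(P[:,2]>.026)
    M=np.zeros((400,640),np.uint8); M[uv[cm][:,1],uv[cm][:,0]]=255
    n,_,st,cc=cv2.connectedComponentsWithStats(M)
    for i in range(1,n):
        if st[i,4]>25: print('  chip',onz(im,[cc[i]],.031)[0].round(4),st[i,4])
    im_=(h[:,0]>15)&(h[:,0]<35)&(h[:,1]>100)&near((.576,.042),.03)&(P[:,2]<.026)&(P[:,2]>.02)
    if im_.sum()>10: print('  insert',P[im_].mean(0).round(4),im_.sum())
E
python3 - <<'E'
import cv2
a=cv2.imread('pics/s1.png')[0:190,400:640];b=cv2.imread('pics/p1.png')[0:220,20:300]
cv2.imwrite('pics/c1.png',cv2.hconcat([cv2.resize(a,(400,317)),cv2.resize(b,(400,317))]))
E
```

```text
l1 desk z None
 plate (array([572.6,  33. ]), array([100.3,  86.4]), -18.8, 'z', array([0.0234, 0.0251, 0.027 ]), np.int64(7778))
 chips+ []
 tray floor (array([542.7, -50.2]), array([128.5, 103. ]), -15.8, 'z', array([0.0044, 0.006 , 0.0075]), np.int64(5419))
 grip None  base None
 handle (array([ 481.4, -271.8]), array([104.1,  18.2]), 37.6, 'z', array([0.0236, 0.0266, 0.0283]), np.int64(1469)) ring (array([ 419.6, -326.2]), array([80.1, 67. ]), -6.3, 'z', array([0.009 , 0.0114, 0.0155]), np.int64(2317))
  chip [0.6111 0.0462 0.031 ] 137
  chip [0.5637 0.0228 0.031 ] 123
  chip [0.5545 0.0637 0.031 ] 127
  insert [0.5785 0.0513 0.025 ] 108
l2 desk z None
 plate (array([551.1,  31.3]), array([67.5, 62.9]), 71.3, 'z', array([0.0229, 0.0251, 0.027 ]), np.int64(3518))
 chips+ []
 tray floor (array([527.2, -41.2]), array([120.2,  93.6]), -89.9, 'z', array([0.0045, 0.0061, 0.0076]), np.int64(4184))
 grip None  base None
 handle (array([ 481.6, -271.9]), array([103.8,  18.4]), 37.6, 'z', array([0.0239, 0.0266, 0.0283]), np.int64(1659)) ring (array([ 412.4, -324.8]), array([68.8, 65.9]), -
[... 2502 characters left out ...]
0.0263 0.031 ] 103
  chip [0.5535 0.0667 0.031 ] 95
  insert [0.5783 0.0511 0.025 ] 120
s2 desk z 0.001
 plate (array([575.1,  52.3]), array([121.1,  93.5]), 70.4, 'z', array([0.0234, 0.025 , 0.0265]), np.int64(8768))
 chips+ []
 tray floor (array([534.7, -39.7]), array([120.8,  79.9]), -31.3, 'z', array([0.0045, 0.006 , 0.0074]), np.int64(3527))
 grip (array([476.8, 304.6]), array([63.8, 20.1]), -64.3, 'z', array([0.0536, 0.0566, 0.0581]), np.int64(1228))  base (array([476.7, 304.7]), array([100. ,  26.2]), -64.3, 'z', array([0.0226, 0.0248, 0.0264]), np.int64(911))
 handle None ring None
  chip [0.5633 0.0265 0.031 ] 118
  chip [0.5532 0.0671 0.031 ] 110
  insert [0.5784 0.051  0.0251] 117
```

View pics/c1.png

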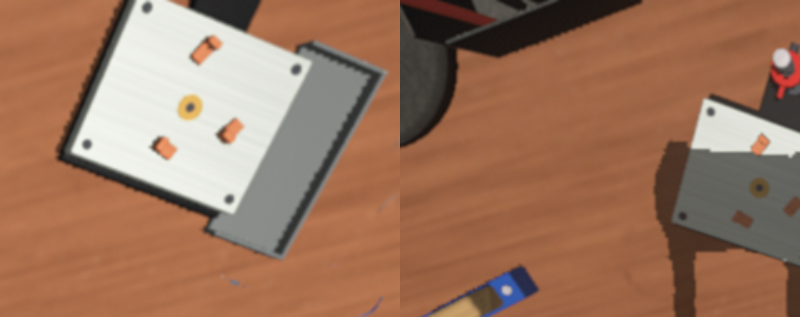

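The numbers agree across views: stand centre (0.5785, 0.0512), x axis at −19.5°, plate 120×100 mm, 24 mm above the desk. The scraper is at (0.477, 0.304), 100×26 mm, and the loupe handle is 104×18 mm. Picking up the scraper.

```bash
cat >> h.py <<'E'
O=np.array([.5785,.0512]);A=np.deg2rad(-19.5);U=np.array([np.cos(A),np.sin(A)]);W=np.array([-U[1],U[0]])
def st(x,y,z): return np.r_[O+x*U+y*W,z]
S=np.array([.477,.304]);aS=np.deg2rad(115.7)
E
python3 - <<'E'
from h import *
move_to(np.r_[S,.12],dn(aS)); hold(.2)
move_l(np.r_[S,.034],.1); hold(.2); print(state()['ee_pos'],state()['ft_force'])
close(); hold(.2); s=state(); print(s['ee_pos'],s['finger_gap'],s['finger_force'],s['ft_force'])
move_l(np.r_[S,.15],.15); hold(.2); s=state(); print(s['finger_gap'],s['ee_pos'],s['ft_force'],s['time'])
move_to(st(0,.047,.15),dn(np.pi+A)); hold(.3); print(state()['ee_pos'],state()['time'])
save('top','t1'); save('scene','sc1'); save('wrist','w1')
a=cv2.imread('pics/t1.png')[120:250,200:440]; b=cv2.imread('pics/w1.png')
cv2.imwrite('pics/c2.png',np.hstack([cv2.resize(a,(400,217)),cv2.resize(b,(347,217))]))
E
```

```text
[0.47743761 0.30423514 0.03488841] [0.76338398 0.4838924  0.42929141]
[0.47700158 0.30399802 0.03398966] 0.020054213500896187 29.99975949525833 [0.27844906 0.80960147 0.6366543 ]
0.019636332559461702 [0.47652542 0.30374335 0.14857594] [-0.17145047 -0.4545716  -0.93023387] 12.0167
[0.59401894 0.09625599 0.15005782] 13.4083
```

View pics/c2.png

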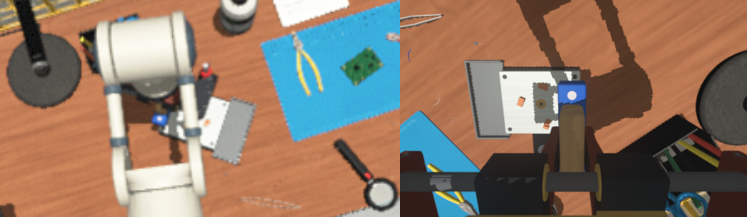

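The scraper hangs level in the fingers over the plate's +y edge (wrist view (570,95)), clear of the chips. Lowering and sweeping.

```bash
python3 - <<'E'
from h import *
move_l(st(0,.047,.0590),.08); hold(.3); s=state(); print(s['ee_pos'],s['ft_force'],s['finger_gap'])
move_l(st(0,-.064,.0590),.06); hold(.3); s=state(); print(s['ee_pos'],s['ft_force'],s['time'])
move_l(st(0,-.03,.0600),.1); move_l(st(0,.03,.15),.15)
move_to(np.r_[S-[.04,0],.17],dn(aS)); hold(.2)
save('wrist','w2'); save('top','t2'); print(state()['time'])
a=cv2.imread('pics/t2.png')[150:230,260:400]; b=cv2.imread('pics/w2.png')
cv2.imwrite('pics/c3.png',np.hstack([cv2.resize(a,(400,229)),cv2.resize(b,(366,229))]))
E
```

```text
[0.59433137 0.09552616 0.05931476] [-0.73697748 -0.83055428 -1.49045271] 0.019916745633970317
[ 0.55715392 -0.0090097   0.0589731 ] [-0.69229725 -0.94764047 -0.94263112] 17.45
20.2583
```

View pics/c3.png

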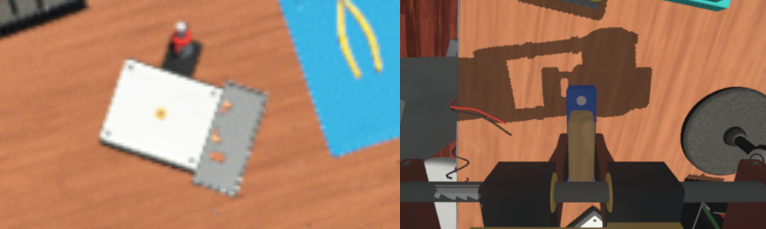

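All three chips appear in the tray, in the crop at (225,105), (216,138) and (217,157). I'll check their heights from depth before letting go of the scraper.

```bash
python3 - <<'E'
from h import *
im=load('t2');f=im['frame'];h=cv2.cvtColor(f,cv2.COLOR_BGR2HSV)
m=((h[...,0]<20)&(h[...,1]>70)&(h[...,2]>120)).astype(np.uint8)
v,u=np.mgrid[0:400,0:640];P=dpts(im,np.c_[u.ravel(),v.ravel()]).reshape(400,640,3)
d=P[...,:2]-O; x=d@U;y=d@W
m[(abs(x)>.062)|(y>-.05)|(y<-.112)]=0
n,l,s,c=cv2.connectedComponentsWithStats(m)
for i in range(1,n):
    k=l==i; print(s[i,4],c[i],'x',x[k].mean().round(4),'y',y[k].min().round(4),y[k].mean().round(4),y[k].max().round(4),'z',P[k][:,2].min().round(4),P[k][:,2].max().round(4))
E
```

```text
7 [336.28571429 179.14285714] x 0.0588 y -0.062 -0.0565 -0.051 z -0.0031 0.0115
8 [338.625 186.875] x 0.034 y -0.0772 -0.073 -0.0685 z 0.003 0.0214
9 [335.         197.44444444] x -0.0045 y -0.0772 -0.0725 -0.0685 z 0.005 0.0169
14 [335.85714286 204.28571429] x -0.0259 y -0.0903 -0.0826 -0.0754 z 0.0001 0.0156
8 [325.625 211.25 ] x -0.0584 y -0.0616 -0.0563 -0.0505 z -0.0045 0.0051
```

All chips are inside the tray, with tops at 21 mm or less and y from −0.073 to −0.083. Setting the scraper down, then re-measuring the scraper, the collar and the loupe.

```bash
python3 - <<'E'
from meas import *
from scipy.spatial.transform import Rotation
move_l(np.r_[S,.06],.2); move_l(np.r_[S,.0343],.05); hold(.3); s=state(); print(s['ee_pos'],s['ft_force'])
gripper_open(); hold(.3); print(state()['finger_gap'],state()['finger_force'])
move_l(np.r_[S,.15],.15); 
obs=[]
for k,p in {'k1':(.57,-.06,.22),'k2':(.51,-.10,.22)}.items():
    move_to(p,dn(0.)); hold(.3); im=save('wrist',k); im={a:np.array(b) for a,b in im.items()}
    P,h,uv=cloud(im)
    rm=((h[:,0]<6)|(h[:,0]>174))&(h[:,1]>150)&(h[:,2]>60)&(np.hypot(*(P[:,:2]-st(85,0,0)[:2]*0-(.656,.022)).T)<.05)&(P[:,2]>.05)
    z=P[rm,2]; print(k,rm.sum(),'collar z',np.percentile(z,[1,5,25,50,75,95,99]).round(4),'uv',uv[rm].mean(0),P[rm].mean(0).round(4),state()['time'])
    obs.append(ray(im,[uv[rm].mean(0)]))
    print(' scraper',rect(P,(.478,.304),.09,.045,.065),'plate',rect(P,O,.1,.019,.03))
    cm=(h[:,0]<20)&(h[:,1]>100)&(h[:,2]>60)&(np.abs((P[:,:2]-O)@U)<.06)&(np.abs((P[:,:2]-O)@W+.085)<.027)
    M=np.zeros((400,640),np.uint8); M[uv[cm][:,1],uv[cm][:,0]]=255
    n,l,stt,cc=cv2.connectedComponentsWithStats(M)
    for i in range(1,n):
        if stt[i,4]>25:
            sel=(l[uv[:,1],uv[:,0]]==i); q=P[sel]; d=q[:,:2]-O; print('  chip',(d@U).mean().round(4),(d@W).mean().round(4),'z',q[:,2].max().round(4))
c1,d1=obs[0];c2,d2=obs[1];t=np.linalg.lstsq(np.c_[d1[0],-d2[0]],c2-c1,rcond=None)[0]
print('tri',c1+t[0]*d1[0],c2+t[1]*d2[0])
cv2.imwrite('pics/c4.png',np.hstack([cv2.resize(cv2.imread('pics/k%d.png'%i),(400,250)) for i in(1,2)]))
E
```

```text
[0.47697442 0.30396408 0.03417043] [-0.06815196 -0.15892189 -2.02625192]
0.08803995367300357 0.0
k1 432 collar z [0.0775 0.0795 0.0828 0.0836 0.0841 0.0847 0.0853] uv [217.72453704  81.59953704] [0.6571 0.0203 0.0831] 26.0917
 scraper None plate (array([597.3,  44.5]), array([140.1, 119.9]), -19.4, 'z', array([0.0237, 0.025 , 0.0262]), np.int64(11254))
  chip 0.0352 -0.0707 z 0.0167
  chip -0.0027 -0.0702 z 0.0165
  chip -0.0256 -0.0795 z 0.0165
k2 317 collar z [0.0781 0.0797 0.0824 0.0837 0.0843 0.0851 0.0856] uv [157.23974763   7.27129338] [0.6511 0.0216 0.0832] 26.8333
 scraper None plate (array([597.4,  44.5]), array([139.7, 120.4]), -19.7, 'z', array([0.0236, 0.025 , 0.0263]), np.int64(13036))
  chip 0.0341 -0.0706 z 0.0171
  chip -0.0034 -0.0709 z 0.0164
  chip -0.0258 -0.0802 z 0.017
  chip -0.021 -0.1113 z 0.2424
tri [0.65773981 0.02541379 0.0643658 ] [0.65494454 0.02900575 0.06525279]
```

View pics/c4.png

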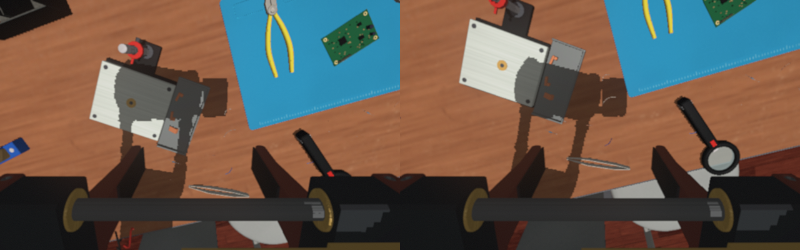

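The chips lie flat in the tray, with tops at about 15.5 mm after bias, and the red collar at k1 (135,48) is undisturbed. Its top is at about 82.7 mm, so the middle is at about 79 mm. k2 cuts the collar off at the image edge, so I'll triangulate from p1 and k1 instead, then grasp the loupe.

```bash
cat >> h.py <<'E'
aL=np.deg2rad(37.6);G=np.array([.4832,-.2705])
E
python3 - <<'E'
from meas import *
obs=[]
for k in('p1','k1'):
    im=load(k);P,h,uv=cloud(im)
    rm=((h[:,0]<6)|(h[:,0]>174))&(h[:,1]>150)&(h[:,2]>60)&(np.hypot(*(P[:,:2]-(.656,.022)).T)<.05)&(P[:,2]>.05)
    obs.append(ray(im,[uv[rm].mean(0)]))
(c1,d1),(c2,d2)=obs;t=np.linalg.lstsq(np.c_[d1[0],-d2[0]],c2-c1,rcond=None)[0]
print('tri',c1+t[0]*d1[0],c2+t[1]*d2[0])
move_to(np.r_[G,.1],dn(aL)); hold(.2); move_l(np.r_[G,.0118],.1); hold(.3); print(state()['ee_pos'],state()['ft_force'])
close(); hold(.3); s=state(); print(s['ee_pos'],s['finger_gap'],s['finger_force'],s['ft_force'])
move_l(np.r_[G,.23],.12); hold(.3); s=state(); print(s['ee_pos'],s['finger_gap'],s['finger_force'],s['ft_force'],s['time'])
save('scene','sc2');save('top','t3');im=save('wrist','w3')
cv2.imwrite('pics/c5.png',np.hstack([cv2.resize(cv2.imread('pics/sc2.png')[150:320,250:520],(400,252)),cv2.resize(cv2.imread('pics/w3.png'),(400,252))]))
E
```

```text
tri [0.65605128 0.02241395 0.07327836] [0.65744975 0.02294086 0.07346611]
[ 0.48345582 -0.27066838  0.01233764] [0.32038119 0.71599765 0.63029484]
[ 0.48321567 -0.27050783  0.01182527] 0.01816776804140183 29.988375306129456 [1.17330778 0.26779127 0.15086092]
[ 0.48314144 -0.27048839  0.22980228] 0.017605881464547356 29.98764932155609 [-0.42401176 -0.5691059  -1.03330564] 32.9333
```

View pics/c5.png

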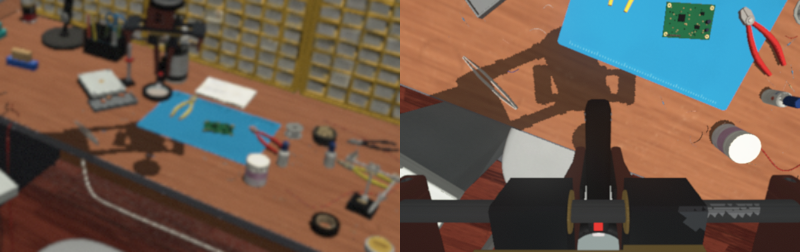

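The loupe is held by the handle and looks level (scene crop (160,92)). Next I'll fit the visible handle's tilt from wrist depth, then carry it over the stand.

```bash
python3 - <<'E'
from meas import *
s=state();t=s['ee_pos'][:2]
def tilt(k,a,zt):
    im=load(k);P,h,uv=cloud(im)
    e=np.array([np.cos(a),np.sin(a)]);d=P[:,:2]-t;x=d@e;y=d@[-e[1],e[0]]
    m=(abs(y)<.006)&(x>.012)&(x<.046)&(abs(P[:,2]-zt)<.02)
    if m.sum()>20:
        b=np.polyfit(x[m],P[m,2],1);print('handle top',m.sum(),'tilt',b[0].round(4),'z at grip',b[1].round(4),'expect',zt)
tilt('w3',aL,s['ee_pos'][2]-.0118+.026)
aF=np.pi+A
for f in (.33,.67):   # via points keep the swing well above everything
    pass
move_to(st(-.09,0,.23),dn(aF)); hold(.3); s=state();t=s['ee_pos'][:2];print(s['ee_pos'],st(-.09,0,.23),s['joint_pos'].round(2),s['time'])
save('wrist','w4');tilt('w4',aF,s['ee_pos'][2]-.0118+.026)
move_l(st(-.09,0,.0843),.1); hold(.5); s=state();t=s['ee_pos'][:2];print(s['ee_pos'],s['ft_force'],s['finger_gap'],s['time'])
save('wrist','w5');tilt('w5',aF,s['ee_pos'][2]-.0118+.026);im=save('scene','sc3');save('top','t4')
print('expected px lens,collar,insert',proj(im,[st(0,0,.0795),st(.085,0,.0795),st(0,0,.024)]).round(1))
cv2.imwrite('pics/c6.png',np.hstack([cv2.resize(cv2.imread('pics/sc3.png')[160:240,280:380],(400,320),interpolation=cv2.INTER_CUBIC),cv2.resize(cv2.imread('pics/t4.png')[140:240,260:385],(400,320))]))
E
```

```text
handle top 2115 tilt 0.0023 z at grip 0.245 expect 0.24418832202816665
[0.49382089 0.08063136 0.22994565] [0.49366227 0.08124262 0.23      ] [ 0.09 -0.18  1.49 -0.    1.83 -1.14] 34.7083
handle top 2105 tilt 0.0003 z at grip 0.2451 expect 0.24414564994579177
[0.49366461 0.08123996 0.0843015 ] [-1.22174486  0.07375651 -1.059088  ] 0.017933431755870456 36.8667
handle top 2108 tilt 0.0014 z at grip 0.0995 expect 0.09850149560289369
expected px lens,collar,insert [[318.2 192.8]
 [336.8 189.6]
 [318.  204.3]]
```

View pics/c6.png

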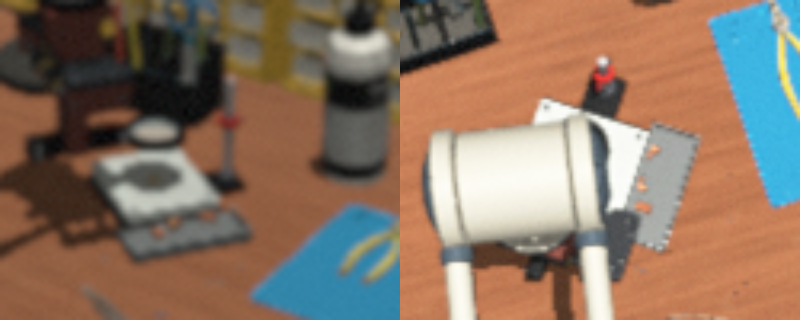

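The scene crop shows the lens at (154,132), which is pixel (318.5,193.0) against an expected (318.2,192.8). It is level and clear of the post. The collar is at about (230,122). One last height check on the collar by centroid before handing in.

```bash
python3 - <<'E'
from meas import *
from scipy.optimize import brentq
for tag in('sc3','scene'):
    im=load(tag);f=im['frame'].astype(int)
    w=np.clip(f[...,2]-np.maximum(f[...,0],f[...,1])-70,0,None);v,u=np.mgrid[0:400,0:640]
    w=w*((abs(u-337)<6)&(abs(v-190)<7)); c=np.array([(w*u).sum(),(w*v).sum()])/max(w.sum(),1)
    z=brentq(lambda z:proj(im,[st(.082,0,z)])[0,1]-c[1],-.2,.4); print(tag,c,'collar z',z,(w>0).sum())
im=load('k1');P,h,uv=cloud(im)
r=np.hypot(*(P[:,:2]-st(.085,0,0)[:2]).T); m=(r<.0105)&(P[:,2]>.06)&(P[:,2]<.12); print('near-post z',np.percentile(P[m,2],[10,50,75,90]).round(4), 'post top',np.percentile(P[(r<.006)&(P[:,2]<.15),2],98).round(4))
print(state()['ee_pos'],state()['finger_force'],state()['time'])
E
```

```text
sc3 [336.9 190. ] collar z 0.07819673727690521 4
scene [336.66666667 190.        ] collar z 0.07819673727690521 4
near-post z [0.083  0.0842 0.096  0.1119] post top 0.13
[0.49366104 0.08123187 0.08430535] 29.987525939941406 37.0167
```

The collar middle comes out at 0.078–0.080 m by both methods, and the lens is at 0.0795 m. Handing in.

```bash
python3 - <<'E'
from bench import *
hold(.5); print(job_done())
E
```

```text
the job is handed in; nothing more can be done
None
```

I handed the job in, though the hand-in gave no verdict: all three chips are in the tray, the scraper was set back down on the desk and released, and the loupe is held level over the brass insert at about 79.5 mm, against a measured collar height of 78–80 mm.

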